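# Close up a shielded test box

### The job

Load the gold module into the shielded test box and shut the box: put the cover over the two screw heads through its keyholes, press it down against the springy gasket and slide it fully home so that both screws sit in the narrow slots, then fold the keeper flat down behind the cover's edge. The screws do not stand exactly central in the box, so find them by feel or by eye; leave the solder spool, the attenuator and the torque wrench where they are.

Things in the scene. Friction and masses are not known exactly. Their poses are not given: they have to be found in the camera images.
- shield_box: Open aluminium tray, fixed to the bench, 150 (x) x 114 (y) x 52 mm high, walls and floor 5, origin under its centre on the bench, z up. Its +x end carries two brass connectors (sticking out 14), its -x end the keeper. A steel chassis plate lies inside (top 8 above the bench), with two pillars and screws; it is bolted through slotted holes and so not exactly central.
- screw_middle (a point): Nominal middle between the two screws, level with the tops of their heads, 62 mm above the bench, in the box's middle; axes as the box's. The shouldered screws stand at (52, 34+e) and (-52, -34+e): shank diameter 5, head 12 wide and 4 high, 6 clear between rim and head. e is the same for both, between -7 and +7 mm, fixed in a run and NOT measured: look or feel for it.
- rim (a point): Middle of the box at the height of the rim, 52 mm above the bench; axes as the box's. A springy gasket in the walls' top stands 4 proud of it; pressing it starts at 4 N and takes 8 N until flush, and it springs back. The cover can slide only with its top under the heads, the gasket pressed over 2 mm down. Slid home and let go, it rises against the heads, its underside 2 above the rim.
- nest (a point): Point on the chassis plate, at the middle of the box, 8 mm above the bench; axes as the box's. The module's gold block belongs here, long side along the box's y, between four black corner stops 6 high, which leave it 4 either way in x. The stops stand 23 to 37 from the middle in y, with room for fingers between them. The box's walls leave it 10 either way in y.
- cover: Loose flat aluminium cover with a black handle, 158 (x) x 134 (y) x 4 mm, about 0.26 kg, origin at the centre of its underside, z up. It goes over the screw heads with its axes parallel to the box's and its origin at x = -14, y = e in the box's frame, then slides 14 towards the box's +x until the slot ends meet the screws (origin at x = 0, y = e, about 1.5 of play).
- keyhole_a (a point): Centre of one keyhole's round hole, diameter 15 mm, on the cover's underside at (66, 34); it runs 14 towards the cover's -x into a slot 8 wide. For the screw at (52, 34+e).
- keyhole_b (a point): Centre of the other keyhole's round hole, alike, at (-38, -34) in the cover's frame, for the screw at (-52, -34+e).
- cover_handle (a point): Middle of the black pull handle's bar, on the cover's centre, 30 above the cover's underside; axes as the cover's. The bar is 10 thick (along x), 76 long (along y) and 12 high, with 20 free under it between its two feet at y = +-33.
- module: Gold-plated waveguide module, loose, its block 42 (x) x 84 (y) x 34 high, 0.28 kg or so, with a small black knob on its -x face (14 long). Origin on its underside; the block reaches from x = -14 to +28 in its frame. It may go in either way round.
- module_mid (a point): Middle of the module's gold block, 17 above its underside; axes as the module's. Grip the block here or higher, across its 42 mm (along its x).
- keeper (a joint): Keeper, a steel catch 30 mm wide with a red tab, hinged on the box's -x end; angle in rad: 0 folded flat onto the box, growing as it opens, 1.57 straight up, more leaning outwards, 2.1 fully open. Stiff hinge (0.05 N m): it stays where it is left and must be pushed over and down.
- keeper_axis (a point): Middle of the keeper's hinge axis, at (-104, 0, 56) mm in the box's frame; axes as the box's; it runs along y. Folded, the keeper reaches 38 from it over the cover, its top 9 above it; a nose under it, 13 to 22 from the axis, drops behind the cover's edge with 2.4 to spare if the cover is fully home. Otherwise it lands on the cover and the keeper stays up.
- keeper_tab (a point): Point on the red tab, on the face that is on top when folded: 30 from the hinge axis and 9 above it (folded).
- solder_spool: Solder spool, black flanges, 54 diameter, 40 high, loose, a bystander. Origin under its centre.
- attenuator: Black finned coaxial attenuator, 20 x 58 x 20 high, loose, a bystander. Origin under its centre.
- torque_wrench: Small blue and white torque wrench, 147 long (along its y), 19 wide, 10 high, loose, a bystander. Origin under its centre.

How it is judged:
By the outcome, as a careful person would: the job done as asked, in the order asked, and still so for the second after the job is handed in, with the robot touching nothing.
It also fails if it takes over 64 s, if anything falls off the work surface, if the arm or the gripper's body presses on something with over 40 N, if the wrist force passes 120 N, or if a joint passes its speed limit or range.

### The arm

A 7-joint arm with a two-finger parallel gripper is mounted at the origin on a cart in front of the work surface, level with it; the furniture and walls round the work are solid. World frame = base frame: x ahead of the robot, y to its left, z up, the work surface at z = 0. Lengths are in m, angles in rad, forces in N, time in s.
With the tool pointing down it reaches from about 0.4 to 0.875 m from the base axis. Payload 4.4 kg.
Tool frame: the origin (TCP) lies at the very end of the fingers, on their centre line; the grasp point (between the pads) lies 19 mm behind it (bot.tcp_to_grasp is the distance from the TCP to the grasp point, in m); z points along the fingers, y is the line along which they close (so a half turn about z gives the same grasp; the last joint's range is limited). The gripper opens to 85 mm and grips with 20 to 120 N. Pads are 22 mm wide; open, the fingers measure 114 mm over their backs; the gripper's body (76 mm by 85 mm) begins 54 mm behind the grasp point. The pads swing forward as they close: fully open they stand 13 mm farther back than shut.
Start: joints at [1.126, 0.628, 0.038, 1.517, -0.027, 0.996, -0.02], TCP at [0.24, -0.604, 0.231] pointing down, gripper open.
Joint ranges: [-3.06, 3.06], [-0.37, 2.12], [-1.25, 1.32], [0.18, 2.47], [-1.1, 4.24], [0.23, 1.98], [-2.94, 2.94]. Speed limits (rad/s): [2.57, 2.57, 3.14, 3.14, 3.14, 3.14, 3.14].

### API

Orientations are given as a unit quaternion [w, x, y, z].
In Python, from rig import bot gives the robot as it stands.
- The arm moves only by the shell command python3 -m creep 'ROWS'. ROWS is JSON, a list of rows, each an object of numbers: "dx", "dy", "dz": the shift along the tool's x, y, z in units of 50 mm (1.0 is 50 mm); "twist": the turn about the tool's z in units of 8 degrees (1.0 is 8 degrees); "hand": the finger opening in mm, from 0 to 85.4. A call has 1 to 10 rows; each row shifts and turns the commanded pose from where the row before left it, along the tool's axes as they then stand; what a row does not reach is not made up. A row lasts 1/10 s, in which the tool goes at most 50 mm and 8.59 degrees, less where a joint would pass 70% of its speed; a pose out of reach is approached as far as the arm can. A call is refused whole if a number of a shift passes 1 or a number of a turn 1, either way. A call with a gripper value outside its range is refused whole. The fingers move at their own pace and stop on an object; the grip force is fixed at half the most. Time passes only in rows, so rows that do not move let the fingers close. It gives the time, the measured TCP pose, the force, the opening and the grip force at its end, in the units of the state.
- bot.get_state(): the state, without advancing time (a new reading comes with each control period).
- bot.get_image(name): name is "side" or "top" or "wrist"; returns the picture (420x560x3 uint8, red, green, blue); there is no depth.
- bot.calibration(name): a dict with "vertical_fov" (degrees; the focal length in pixels is half the picture's height over the tangent of half this angle, whatever the lens; pixels are square), "cx", "cy" (the principal point, pixels), "rvec" (rotation vector, rad) and "tvec" (3), from world to camera coordinates, as OpenCV has them; the wrist camera has in their place "mount" (4x4, takes a point from camera to tool coordinates, whose origin is the TCP and whose axes are the flange's). Camera axes: x right, y down, z forward; pixel columns grow to the right and rows downward; lengths in m; the calibration is good to about 2 mm. A picture is of the moment at which its call begins: read the wrist's pose just before it. calibration takes no time and is no camera call.
- bot.finish_job(): hands the job in; it is judged then, once.
The state is a dict: "clock": time; "joint_positions": joint angles; "qd": joint speeds; "tau": joint torques, N m; "tool_pos": TCP position; "orientation": TCP orientation; "ft_force": force on the tool from outside, world axes, zero at the start; "torque": the same for the moment, N m; "opening": finger opening in m; "gripper_force": force on a finger pad.
Only numpy, scipy, OpenCV 4.12 (cv2) and the standard library are available. Lean on these libraries where they do the work, as an engineer would, in place of code of your own. Each camera call takes 0.05 s, during which the arm holds its last target. There are 200 camera calls.

## Working session

There is one attempt and no reset: what is moved stays moved. The work goes in short steps, Python scripts to look and compute and a shell command to move; the robot and the scene stay as the last step left them, time stands still between calls to the robot, and variables do not carry over. Pictures are saved under pics/ and viewed, at most 10 in all, crops included, and the job is handed in when it is done.

```bash
mkdir -p pics; ls; python3 - <<'E'
from rig import bot
import cv2,numpy as np
for n in("side","top"):
    im=bot.get_image(n); cv2.imwrite(f"pics/{n}0.png",im[:,:,::-1]); print(n,bot.calibration(n))
print(bot.calibration("wrist")); s=bot.get_state(); print(s, bot.tcp_to_grasp)
E
```

```text
pics
side {'vertical_fov': 53.58603976348992, 'cx': 284.00743082265706, 'cy': 210.44720208911116, 'rvec': array([ 2.13673779, -0.62401314,  0.31224896]), 'tvec': array([-0.41291351,  0.23729247,  0.63830424])}
top {'vertical_fov': 55.66745653988549, 'cx': 280.5434498499747, 'cy': 219.24805034394723, 'rvec': array([ 2.15371752, -2.2121782 ,  0.0887581 ]), 'tvec': array([0.0758253 , 0.53086354, 0.99118192])}
{'vertical_fov': 68.15540683889614, 'cx': 285.2197774768073, 'cy': 211.73626054151876, 'mount': array([[-6.34298260e-05, -9.63189246e-01, -2.68824240e-01,
         7.02145345e-02],
       [ 9.99999375e-01,  2.38855634e-04, -1.09176525e-03,
         5.55533940e-04],
       [ 1.11578673e-03, -2.68824142e-01,  9.63188629e-01,
        -1.42706137e-01],
       [ 0.00000000e+00,  0.00000000e+00,  0.00000000e+00,
         1.00000000e+00]])}
{'clock': 0.1, 'joint_positions': array([ 1.12620318,  0.62927114,  0.03841025,  1.51827113, -0.02696505,
        0.99630331, -0.02000026]), 'qd': array([-2.77896343e-04, -1.60561463e-03,  3.50778983e-04, -5.18482051e-04,
        6.43196157e-04,  7.95445638e-05, -2.11326408e-03]), 'tau': array([ 2.43336734e-03, -5.64528394e+01,  1.23013627e+00, -1.93971008e+01,
        1.12417483e-02,  5.37563188e-03,  2.30476434e-05]), 'tool_pos': array([ 0.24019801, -0.60338231,  0.23046808]), 'orientation': array([-8.49693714e-04,  9.82113261e-01,  1.88289112e-01, -1.76970675e-04]), 'ft_force': array([-0.3826892 , -0.94807676,  0.02038956]), 'torque': array([-0.0150253 ,  0.02370773,  0.00591158]), 'gripper_force': 0.0, 'opening': 0.08556729558230981} 0.0187
```

View pics/top0.png

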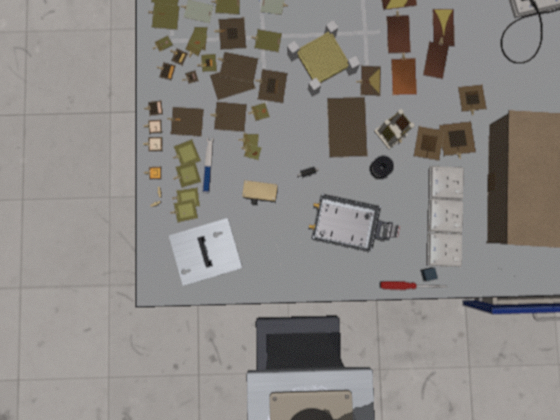

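View pics/side0.png

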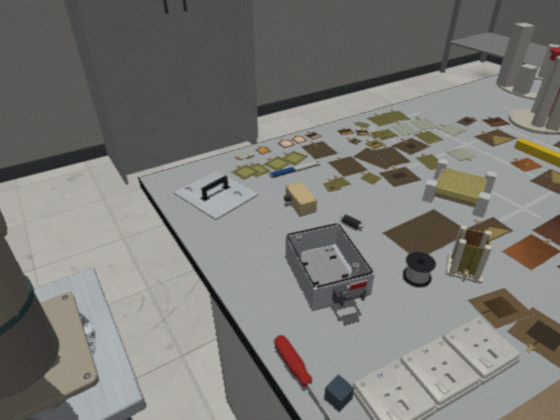

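Top view: box at (345,222) with its connectors to the left (world +y) and its keeper at (388,231). The cover is at (205,250) with its handle at (205,251), and the module is at (261,191) with its knob at (255,202). The side view agrees, with the keeper open at (350,290).

```bash
cat > h.py <<'E'
import numpy as np,cv2
from rig import bot
from scipy.spatial.transform import Rotation as R
def cam(n,s=None):
    c=bot.calibration(n); f=210/np.tan(np.radians(c["vertical_fov"]/2))
    K=np.array([[f,0,c["cx"]],[0,f,c["cy"]],[0,0,1]])
    if n=="wrist":
        q=np.array(s["orientation"]); T=np.eye(4); T[:3,:3]=R.from_quat(q,scalar_first=True).as_matrix(); T[:3,3]=s["tool_pos"]
        M=T@c["mount"]; return K,M[:3,:3].T,-M[:3,:3].T@M[:3,3]
    return K,cv2.Rodrigues(c["rvec"])[0],np.array(c["tvec"])
def ray(C,uv,z):
    K,Rm,t=C; uv=np.atleast_2d(uv).astype(float)
    d=np.c_[uv,np.ones(len(uv))]@np.linalg.inv(K).T@Rm; o=-Rm.T@t
    return o+d*((z-o[2])/d[:,2])[:,None]
def proj(C,P):
    K,Rm,t=C; p=(np.atleast_2d(P)@Rm.T+t)@K.T; return p[:,:2]/p[:,2:]
def shot(name):
    s=bot.get_state(); im=bot.get_image("wrist"); cv2.imwrite(f"pics/{name}.png",im[:,:,::-1]); np.savez(f"pics/{name}.npz",im=im,q=s["orientation"],p=s["tool_pos"])
    return s,im
def load(name):
    d=np.load(f"pics/{name}.npz"); return d["im"],cam("wrist",dict(orientation=d["q"],tool_pos=d["p"]))
def tool():
    s=bot.get_state(); M=R.from_quat(s["orientation"],scalar_first=True).as_matrix(); return s,M
def go(target,yaw=None):
    "remaining shift in tool axes (units of 50 mm) and twist (units of 8 deg) to get tool x axis heading=yaw deg"
    s,M=tool(); h=np.degrees(np.arctan2(M[1,0],M[0,0])); d=M.T@(np.array(target)-s["tool_pos"])/.05
    print("shift",d.round(2),"heading",h.round(2),"twist",None if yaw is None else ((-(yaw-h)+180)%360-180)/8, "tcp",s["tool_pos"].round(4),"clock",s["clock"])
E
python3 - <<'E'
from h import *
C=cam("top"); S=cam("side")
print("top cam pos",-C[1].T@C[2], -S[1].T@S[2])
for n,uv,z in[("handle",(205,251),.03),("cover c",[(170,237),(226,221),(241,268),(184,284)],.004),("module",[(245,181),(278,184),(275,201),(243,197)],.034),("box rim",[(321,197),(380,204),(371,249),(314,240)],.056),("spool",(382,167),.04),("att",(308,172),.02),("wrench",[(211,140),(206,191)],.01)]:
    print(n,ray(C,uv,z).round(3).tolist())
print("side handle",ray(S,(215,185),.03).round(3),"boxrim",ray(S,[(287,237),(335,226),(370,265),(310,285)],.056).round(3).tolist())
go([.3,-.3,.3],0)
E
```

```text
top cam pos [0.45387469 0.06590891 1.02939834] [ 0.14913882 -0.53594915  0.56987166]
handle [[0.457, 0.253, 0.03]]
cover c [[0.496, 0.347, 0.004], [0.533, 0.203, 0.004], [0.412, 0.166, 0.004], [0.375, 0.312, 0.004]]
module [[0.631, 0.149, 0.034], [0.621, 0.066, 0.034], [0.578, 0.074, 0.034], [0.59, 0.155, 0.034]]
box rim [[0.582, -0.039, 0.056], [0.561, -0.184, 0.056], [0.451, -0.157, 0.056], [0.477, -0.019, 0.056]]
spool [[0.657, -0.198, 0.04]]
att [[0.653, -0.012, 0.02]]
wrench [[0.746, 0.237, 0.01], [0.612, 0.252, 0.01]]
side handle [[0.457 0.254 0.03 ]] boxrim [[0.48, -0.025, 0.056], [0.579, -0.048, 0.056], [0.562, -0.168, 0.056], [0.445, -0.15, 0.056]]
shift [ 3.36 -5.2  -1.38] heading 21.71 twist 2.7132400863821715 tcp [ 0.2402 -0.6034  0.2305] clock 0.1
```

```bash
python3 -m creep '[{"dx":0.7,"dy":-0.55,"dz":-0.12},{"dx":0.7,"dy":-0.55,"dz":-0.12},{"dx":0.7,"dy":-0.55,"dz":-0.12},{"dx":0.7,"dy":-0.55,"dz":-0.12},{"dx":0.7,"dy":-0.55,"dz":-0.12},{"dx":0.7,"dy":-0.55,"dz":-0.12},{"dx":0.7,"dy":-0.55,"dz":-0.12},{"dx":0.7,"dy":-0.55,"dz":-0.12},{"dx":0.7,"dy":-0.55,"dz":-0.12},{"dx":0.7,"dy":-0.55,"dz":-0.12}]'
python3 -m creep '[{"twist":-1},{"twist":-1},{"twist":-1},{"twist":-1},{"twist":-1},{"twist":-1},{"twist":-1},{"twist":-0.3},{},{}]'
python3 -c "
from h import *
shot('w1'); go([.51,-.14,.28],80)"
```

```text
shift [ 8.44 -6.62 -0.98] heading 21.7 twist -7.287147168609705 tcp [ 0.2402 -0.6035  0.2306] clock 0.15invalid input
invalid input
```

View pics/w1.png

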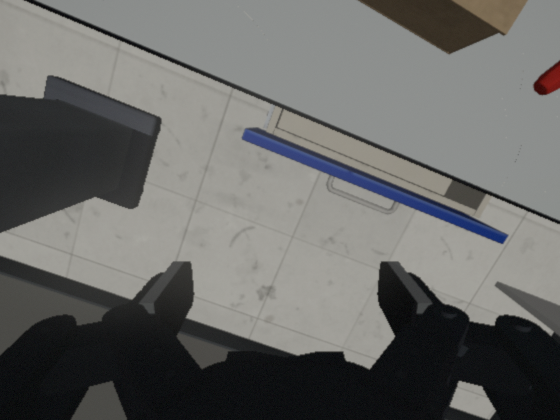

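The picture shows only the floor and a drawer, because the moves were refused. I'll try rows with every key given.

```bash
python3 -m creep '[{"dx":0.7,"dy":-0.55,"dz":-0.12,"twist":0,"hand":85}]'; python3 -m creep --help | head -20
```

```text
clock: 0.25
tool_pos: [0.2574, -0.5695, 0.2359]
orientation: [0.001, 0.983, 0.184, -0.002]
ft_force: [0.4, 0.4, 0.2]
opening: 0.0849
gripper_force: 0.0invalid input: not JSON, or not a number
```

```bash
python3 -m creep '[{"dx":0.7,"dy":-0.55,"dz":-0.12,"twist":0,"hand":85},{"dx":0.7,"dy":-0.55,"dz":-0.12,"twist":0,"hand":85},{"dx":0.7,"dy":-0.55,"dz":-0.12,"twist":0,"hand":85},{"dx":0.7,"dy":-0.55,"dz":-0.12,"twist":0,"hand":85},{"dx":0.7,"dy":-0.55,"dz":-0.12,"twist":0,"hand":85},{"dx":0.7,"dy":-0.55,"dz":-0.12,"twist":0,"hand":85},{"dx":0.7,"dy":-0.55,"dz":-0.12,"twist":0,"hand":85},{"dx":0.7,"dy":-0.55,"dz":-0.12,"twist":0,"hand":85},{"dx":0.7,"dy":-0.55,"dz":0,"twist":0,"hand":85},{"dx":0.7,"dy":-0.55,"dz":0,"twist":0,"hand":85}]'
python3 -m creep '[{"dx":0.7,"dy":-0.55,"dz":0,"twist":-1,"hand":85},{"dx":0,"dy":0,"dz":0,"twist":-1,"hand":85},{"dx":0,"dy":0,"dz":0,"twist":-1,"hand":85},{"dx":0,"dy":0,"dz":0,"twist":-1,"hand":85},{"dx":0,"dy":0,"dz":0,"twist":-1,"hand":85},{"dx":0,"dy":0,"dz":0,"twist":-1,"hand":85},{"dx":0,"dy":0,"dz":0,"twist":-1,"hand":85},{"dx":0,"dy":0,"dz":0,"twist":-0.3,"hand":85},{"dx":0,"dy":0,"dz":0,"twist":0,"hand":85},{"dx":0,"dy":0,"dz":0,"twist":0,"hand":85}]'
python3 -c "
from h import *
shot('w2'); go([.51,-.14,.28],80)"
```

```text
clock: 1.25
tool_pos: [0.4869, -0.1789, 0.2856]
orientation: [0.0, 0.982, 0.188, 0.0]
ft_force: [0.3, -0.6, 0.4]
opening: 0.0851
gripper_force: 0.0
clock: 2.25
tool_pos: [0.5084, -0.1421, 0.2852]
orientation: [-0.0, 0.766, 0.643, -0.0]
ft_force: [0.2, -0.2, -0.5]
opening: 0.085
gripper_force: 0.0
shift [0.05 0.02 0.1 ] heading 80.04 twist 0.004595281336584378 tcp [ 0.5085 -0.1421  0.2852] clock 2.3
```

View pics/w2.png

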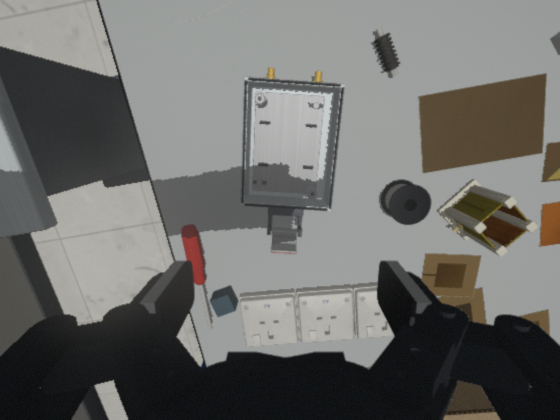

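The wrist view shows the box upright in the picture: rim corners (247,80), (342,85), (330,210), (243,205), a screw near (262,99) and the keeper at (285,235). I'll enlarge the box.

```bash
python3 - <<'E'
from h import *
im,C=load('w2')
c=im[60:265,230:360]; cv2.imwrite("pics/w2c.png",cv2.resize(c,None,fx=2.9,fy=2.9,interpolation=cv2.INTER_CUBIC)[:,:,::-1])
p=ray(C,[(247,80),(342,85),(330,210),(243,205)],.054);print(p.round(4).tolist(),p.mean(0))
for a,b in((0,1),(1,2),(2,3),(3,0)): d=p[b]-p[a];print(np.linalg.norm(d),np.degrees(np.arctan2(d[1],d[0])))
E
```

```text
[[0.4887, -0.0193, 0.054], [0.5926, -0.0428, 0.054], [0.5597, -0.1847, 0.054], [0.4541, -0.1596, 0.054]] [ 0.52375531 -0.10159868  0.054     ]
0.10659928918902815 -12.7801776805474
0.14566455725456606 -103.06490851988112
0.10856757342159985 166.61183377847297
0.14453568694909572 76.15497771989536
```

View pics/w2c.png

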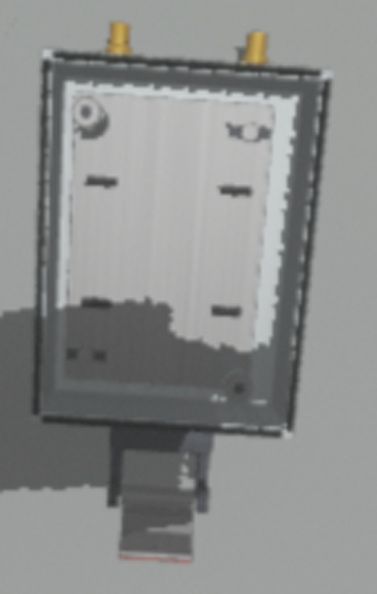

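The enlargement shows screw A's head at crop (88,112) and screw B's at (237,385), the keeper open, and four black stops. I'll take a nearer look to get accurate positions.

```bash
python3 -m creep '[{"dx":0.1,"dy":0.06,"dz":0.8,"twist":0.4,"hand":85},{"dx":0.1,"dy":0.06,"dz":0.8,"twist":0,"hand":85},{"dx":0.1,"dy":0.05,"dz":0.8,"twist":0,"hand":85},{"dx":0,"dy":0,"dz":0,"twist":0,"hand":85},{"dx":0,"dy":0,"dz":0,"twist":0,"hand":85}]'
python3 - <<'E'
from h import *
s,im=shot('w3'); c=im[40:340,170:400]; cv2.imwrite("pics/w3c.png",cv2.resize(c,None,fx=2,fy=2,interpolation=cv2.INTER_CUBIC)[:,:,::-1])
E
```

```text
clock: 2.8
tool_pos: [0.52, -0.129, 0.1656]
orientation: [-0.0, 0.783, 0.622, -0.0]
ft_force: [-0.2, -0.4, 0.1]
opening: 0.0847
gripper_force: 0.0
```

View pics/w3c.png

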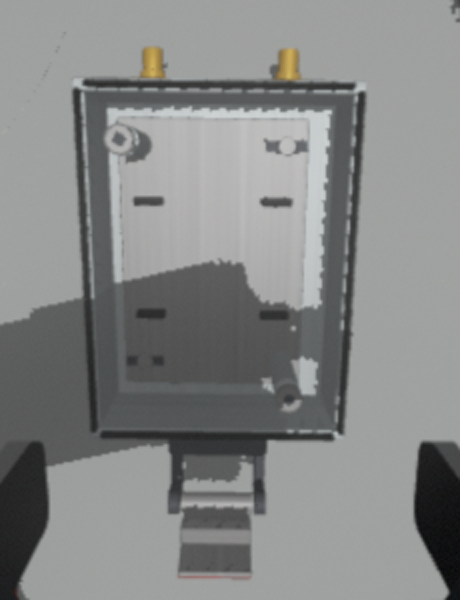

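```bash
python3 - <<'E'
from h import *
im,C=load('w3')
f=lambda L:np.array(L)/2.+[170,40]
p=ray(C,f([(75,82),(367,86),(341,437),(94,433)]),.052);print(p.round(4).tolist(),p.mean(0).round(4))
for a,b in((0,1),(1,2),(2,3),(3,0)): d=p[b]-p[a];print(np.linalg.norm(d).round(4),np.degrees(np.arctan2(d[1],d[0])).round(2))
h=np.radians(77); ex=np.array([np.cos(h),np.sin(h)]);ey=np.array([-ex[1],ex[0]])
s=ray(C,f([(120,138),(289,399)]),.062); m=s.mean(0)
d=s[0]-s[1]; print("screws",s.round(4).tolist(),m.round(4),np.linalg.norm(d),"head",np.degrees(np.arctan2(d[1],d[0])-np.arctan2(68,104)))
st=ray(C,f([(149,201),(276,202),(273,315),(151,314)]),.014); print("stops",st.round(4).tolist(),st.mean(0))
for i in range(4):
    d=st[(i+1)%4]-st[i];print(np.linalg.norm(d).round(4),np.degrees(np.arctan2(d[1],d[0])).round(2))
o=p.mean(0); 
for q in (m,st.mean(0)): print("rel box",((q-o)[:2]@ex).round(4),((q-o)[:2]@ey).round(4))
# shape: gradient-based head circle
g=cv2.cvtColor(im,cv2.COLOR_RGB2GRAY); 
for (u,v) in ((230,109),(314,239)):
    c=cv2.resize(g[v-25:v+25,u-25:u+25],None,fx=8,fy=8,interpolation=cv2.INTER_CUBIC)
    k=cv2.HoughCircles(cv2.GaussianBlur(c,(9,9),2),cv2.HOUGH_GRADIENT,1,60,param1=60,param2=15,minRadius=50,maxRadius=85)
    print(None if k is None else (np.round(np.c_[k[0][:3,0]/8+u-25,k[0][:3,1]/8+v-25,k[0][:3,2]/8],1)))
E
```

```text
[[0.4867, -0.0169, 0.052], [0.5956, -0.0437, 0.052], [0.5595, -0.1853, 0.052], [0.4525, -0.1585, 0.052]] [ 0.5236 -0.1011  0.052 ]
0.1121 -13.83
0.1461 -104.27
0.1104 165.91
0.1456 76.39
screws [[0.4995, -0.0414, 0.062], [0.5404, -0.1584, 0.062]] [ 0.52   -0.0999  0.062 ] 0.1240229603341592 head 76.07912674665765
stops [[0.4976, -0.067, 0.014], [0.5547, -0.0808, 0.014], [0.5422, -0.1329, 0.014], [0.4846, -0.1189, 0.014]] [ 0.51978592 -0.0998893   0.014     ]
0.0587 -13.54
0.0536 -103.53
0.0593 166.43
0.0536 75.92
rel box 0.0004 0.0038
rel box 0.0003 0.004
None
None
```

Box heading is 76°, and the screw middle is (0.520, -0.0999), so e ≈ +4 mm. The stops' centre agrees. Next is the module.

```bash
python3 -m creep '[{"dx":0.9,"dy":0.13,"dz":0,"twist":0,"hand":85},{"dx":0.9,"dy":0.13,"dz":0,"twist":0,"hand":85},{"dx":0.9,"dy":0.13,"dz":0,"twist":0,"hand":85},{"dx":0.9,"dy":0.13,"dz":0,"twist":0,"hand":85},{"dx":0.9,"dy":0.13,"dz":0,"twist":-0.6,"hand":85},{"dx":0,"dy":0,"dz":0,"twist":0,"hand":85},{"dx":0,"dy":0,"dz":0,"twist":0,"hand":85}]'
python3 - <<'E'
from h import *
s,im=shot('w4'); C=cam("wrist",s)
hsv=cv2.cvtColor(im,cv2.COLOR_RGB2HSV); uv0=proj(C,[.605,.111,.034])[0]; print(uv0)
m=cv2.inRange(hsv,(12,60,90),(35,255,255)); m=cv2.morphologyEx(m,cv2.MORPH_OPEN,np.ones((5,5)))
for c in cv2.findContours(m,cv2.RETR_EXTERNAL,cv2.CHAIN_APPROX_SIMPLE)[0]:
    if cv2.contourArea(c)>1500:
        r=cv2.minAreaRect(c); b=cv2.boxPoints(r); p=ray(C,b,.034); print(r,p.round(4).tolist(),p.mean(0).round(4)); 
        for i in range(4): d=p[(i+1)%4]-p[i];print(np.linalg.norm(d).round(4),np.degrees(np.arctan2(d[1],d[0])).round(2))
E
```

```text
clock: 3.55
tool_pos: [0.604, 0.0838, 0.1677]
orientation: [0.001, 0.756, 0.655, 0.002]
ft_force: [-0.3, -0.9, -0.5]
opening: 0.0851
gripper_force: 0.0
[279.23495591 173.91071375]
((284.5, 167.5), (93.0, 47.0), 90.0) [[0.5963, 0.1581, 0.034], [0.6361, 0.1524, 0.034], [0.6259, 0.0703, 0.034], [0.5828, 0.0766, 0.034]] [0.6102 0.1143 0.034 ]
0.0402 -8.21
0.0827 -97.09
0.0435 171.71
0.0827 80.59
((503.88201904296875, 132.9983673095703), (55.37025833129883, 45.92238235473633), 76.75948333740234) [[0.7778, 0.1399, 0.034], [0.8151, 0.1431, 0.034], [0.8288, 0.0957, 0.034], [0.7899, 0.092, 0.034]] [0.8029 0.1177 0.034 ]
0.0374 4.86
0.0493 -73.85
0.0391 -174.55
0.0494 104.17
((407.5, 125.5), (57.0, 73.0), 90.0) [[0.6908, 0.164, 0.034], [0.7516, 0.1553, 0.034], [0.7513, 0.1076, 0.034], [0.6875, 0.1168, 0.034]] [0.7203 0.1359 0.034 ]
0.0614 -8.19
0.0477 -90.41
0.0644 171.76
0.0473 86.02
```

View pics/w4.png

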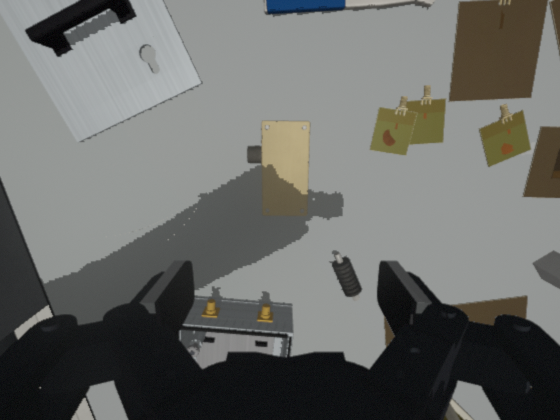

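The module is at (284,168) px, i.e. (0.610, 0.114), heading 82°. Its knob at (254,154) sits about 12 mm to the tool +x side of the block's middle, so I'll grip 8 mm to the other side. The cover is at top left with a keyhole at (150,60).

```bash
python3 -m creep '[{"dx":0.23,"dy":0.02,"dz":0.7,"twist":0,"hand":85},{"dx":0.22,"dy":0.02,"dz":0.7,"twist":0,"hand":85},{"dx":0,"dy":0,"dz":0.7,"twist":0,"hand":85},{"dx":0,"dy":0,"dz":0.6,"twist":0,"hand":85},{"dx":0,"dy":0,"dz":0.3,"twist":0,"hand":85},{"dx":0,"dy":0,"dz":0,"twist":0,"hand":85},{"dx":0,"dy":0,"dz":0,"twist":0,"hand":85}]'
python3 -c "
from h import *
go([.609,.1058,.007],82)"
```

```text
clock: 4.3
tool_pos: [0.609, 0.1038, 0.0166]
orientation: [0.001, 0.757, 0.654, 0.001]
ft_force: [0.2, 0.9, 0.1]
opening: 0.0852
gripper_force: 0.0
shift [ 0.04 -0.01  0.19] heading 81.62 twist -0.04810304117522435 tcp [0.609  0.1038 0.0166] clock 4.3
```

```bash
python3 -m creep '[{"dx":0.03,"dy":0,"dz":0.18,"twist":0,"hand":85},{"dx":0,"dy":0,"dz":0,"twist":0,"hand":30},{"dx":0,"dy":0,"dz":0,"twist":0,"hand":30},{"dx":0,"dy":0,"dz":0,"twist":0,"hand":30},{"dx":0,"dy":0,"dz":0,"twist":0,"hand":30},{"dx":0,"dy":0,"dz":0,"twist":0,"hand":30},{"dx":0,"dy":0,"dz":0,"twist":0,"hand":30},{"dx":0,"dy":0,"dz":0,"twist":0,"hand":30}]'
python3 -c "
from h import *
go([.609,.1058,.007],82)"
```

```text
clock: 5.1
tool_pos: [0.6085, 0.1062, 0.007]
orientation: [0.0, 0.756, 0.654, 0.0]
ft_force: [-0.3, 0.8, 5.2]
opening: 0.0406
gripper_force: 62.9
shift [-0.01  0.01  0.  ] heading 81.7 twist -0.0376797026711877 tcp [0.6085 0.1062 0.007 ] clock 5.1
```

```bash
python3 -m creep '[{"dx":0,"dy":0,"dz":-0.5,"twist":0,"hand":30},{"dx":0,"dy":0,"dz":-0.9,"twist":0,"hand":30},{"dx":0,"dy":0,"dz":-0.9,"twist":0,"hand":30},{"dx":-0.87,"dy":-0.2,"dz":0,"twist":0,"hand":30},{"dx":-0.87,"dy":-0.2,"dz":0,"twist":0,"hand":30},{"dx":-0.87,"dy":-0.2,"dz":0,"twist":0,"hand":30},{"dx":-0.87,"dy":-0.2,"dz":0,"twist":0,"hand":30},{"dx":-0.87,"dy":-0.2,"dz":0,"twist":0,"hand":30},{"dx":0,"dy":0,"dz":0,"twist":-1,"hand":30},{"dx":0,"dy":0,"dz":0,"twist":-1,"hand":30}]'
python3 -m creep '[{"dx":0,"dy":0,"dz":0,"twist":-1,"hand":30},{"dx":0,"dy":0,"dz":0,"twist":-1,"hand":30},{"dx":0,"dy":0,"dz":0,"twist":-1,"hand":30},{"dx":0,"dy":0,"dz":0,"twist":-1,"hand":30},{"dx":0,"dy":0,"dz":0,"twist":-1,"hand":30},{"dx":0,"dy":0,"dz":0,"twist":-1,"hand":30},{"dx":0,"dy":0,"dz":0,"twist":-1,"hand":30},{"dx":0,"dy":0,"dz":0,"twist":-1,"hand":30},{"dx":0,"dy":0,"dz":0,"twist":-0.54,"hand":30},{"dx":0,"dy":0,"dz":0,"twist":0,"hand":30}]'
python3 - <<'E'
from h import *
go([.5273,-.1018,.016],166); s,im=shot('w5'); C=cam("wrist",s)
cv2.imwrite("pics/w5c.png",im[:,:,::-1])
E
```

```text
clock: 6.1
tool_pos: [0.526, -0.1042, 0.1208]
orientation: [-0.0, 0.657, 0.754, -0.001]
ft_force: [0.6, 0.9, -2.9]
opening: 0.0409
gripper_force: 62.0
clock: 7.1
tool_pos: [0.5267, -0.1021, 0.1207]
orientation: [-0.001, 0.122, 0.993, 0.0]
ft_force: [0.0, -0.4, -2.0]
opening: 0.0409
gripper_force: 61.9
shift [-0.01  0.01  2.09] heading 166.0 twist 0.00031162359723779787 tcp [ 0.5267 -0.1021  0.1207] clock 7.1
```

View pics/w5c.png

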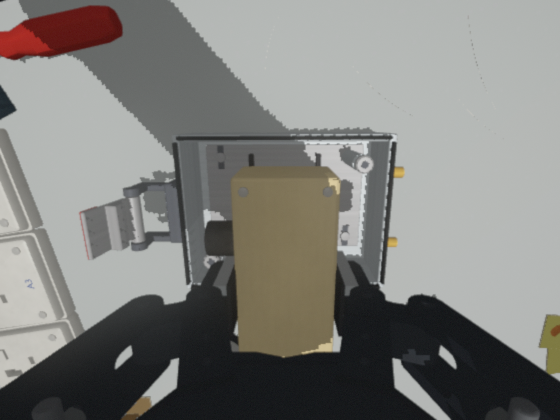

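The module hangs square over the nest, between the stops at (252,160) and (318,160). I'll lower it.

```bash
python3 -m creep '[{"dx":0,"dy":0,"dz":0.6,"twist":0,"hand":30},{"dx":0,"dy":0,"dz":0.6,"twist":0,"hand":30},{"dx":0,"dy":0,"dz":0.5,"twist":0,"hand":30},{"dx":0,"dy":0,"dz":0.25,"twist":0,"hand":30},{"dx":0,"dy":0,"dz":0.1,"twist":0,"hand":30},{"dx":0,"dy":0,"dz":0,"twist":0,"hand":30}]'
python3 -c "
from h import *
go([.5273,-.1018,.015],166)"
```

```text
clock: 7.75
tool_pos: [0.5274, -0.1017, 0.0188]
orientation: [-0.0, 0.122, 0.993, -0.0]
ft_force: [0.4, 0.4, -2.8]
opening: 0.0412
gripper_force: 61.9
shift [ 0.   -0.    0.08] heading 166.01 twist 0.001305204595659859 tcp [ 0.5274 -0.1017  0.0188] clock 7.75
```

```bash
python3 -m creep '[{"dx":0,"dy":0,"dz":0.07,"twist":0,"hand":30},{"dx":0,"dy":0,"dz":0,"twist":0,"hand":30},{"dx":0,"dy":0,"dz":0,"twist":0,"hand":58},{"dx":0,"dy":0,"dz":0,"twist":0,"hand":58},{"dx":0,"dy":0,"dz":0,"twist":0,"hand":58},{"dx":0,"dy":0,"dz":-0.3,"twist":0,"hand":58},{"dx":0,"dy":0,"dz":-0.9,"twist":0,"hand":58},{"dx":0,"dy":0,"dz":-0.9,"twist":0,"hand":58},{"dx":0,"dy":0,"dz":-0.9,"twist":0,"hand":58},{"dx":0,"dy":0,"dz":0,"twist":0,"hand":58}]'
python3 - <<'E'
from h import *
s,im=shot('w6'); C=cam("wrist",s)
cv2.imwrite("pics/w6c.png",im[:,:,::-1])
# where to see the cover
go([.458,.20,.2],14.4)
E
```

```text
clock: 8.75
tool_pos: [0.5312, -0.1013, 0.1721]
orientation: [0.006, 0.122, 0.993, 0.0]
ft_force: [0.8, 0.2, -0.0]
opening: 0.0582
gripper_force: 0.0
shift [ 2.84  5.51 -0.63] heading 166.01 twist 18.951257785532874 tcp [ 0.5294 -0.1018  0.1694] clock 8.8
```

View pics/w6c.png

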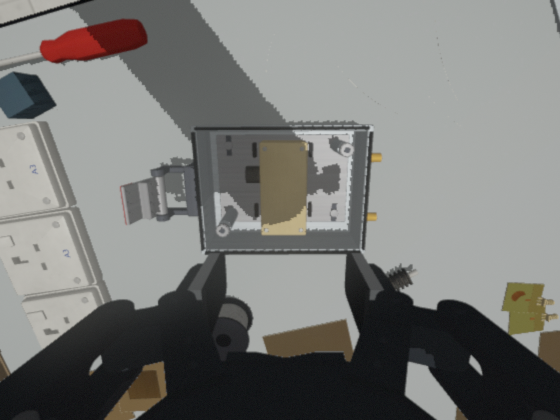

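The module sits in the nest between the stops, with the block at (284,188) px. Next is the cover. In the earlier view its slot pointed to world -y, so its +x heading is about 104°.

```bash
python3 -m creep '[{"dx":0.3,"dy":0.86,"dz":0,"twist":0,"hand":58},{"dx":0.3,"dy":0.86,"dz":0,"twist":0,"hand":58},{"dx":0.3,"dy":0.86,"dz":0,"twist":0,"hand":58},{"dx":0.3,"dy":0.86,"dz":0,"twist":0,"hand":58},{"dx":0.3,"dy":0.86,"dz":0,"twist":0,"hand":58},{"dx":0.3,"dy":0.86,"dz":0,"twist":0,"hand":58},{"dx":0.3,"dy":0.86,"dz":0,"twist":0,"hand":58},{"dx":0.3,"dy":0.86,"dz":0,"twist":-1,"hand":58},{"dx":0,"dy":0,"dz":0,"twist":-1,"hand":58},{"dx":0,"dy":0,"dz":0,"twist":-1,"hand":58}]'
python3 -m creep '[{"dx":0,"dy":0,"dz":0,"twist":-0.5,"hand":50},{"dx":0,"dy":0,"dz":0,"twist":0,"hand":50},{"dx":0,"dy":0,"dz":0,"twist":0,"hand":50}]'
python3 - <<'E'
from h import *
s,im=shot('w7'); C=cam("wrist",s); print(s["tool_pos"])
hsv=cv2.cvtColor(im,cv2.COLOR_RGB2HSV); g=cv2.cvtColor(im,cv2.COLOR_RGB2GRAY)
print("cover c px",proj(C,[.457,.253,.004]), "gray along row", g[int(proj(C,[.457,.253,.004])[0,1])+35,150:430:8], hsv[150,150:430:20,1])
E
```

```text
clock: 9.8
tool_pos: [0.4923, 0.2628, 0.165]
orientation: [-0.001, -0.092, 0.996, -0.0]
ft_force: [0.1, -1.4, 0.0]
opening: 0.0579
gripper_force: 0.0
clock: 10.1
tool_pos: [0.4935, 0.2605, 0.1649]
orientation: [-0.001, -0.121, 0.993, -0.0]
ft_force: [0.1, -0.5, 0.2]
opening: 0.0502
gripper_force: 0.0
[0.49347335 0.26048237 0.16491301]
cover c px [[286.75024474 155.99955536]] gray along row [157 157 156 157 156 157 156 157 167 104 103 185 102  93  99 100 100  51
  51  89 102 102 166 102 118 185 184 182 158 157 156 157 157 157 157] [ 5  5  5  8 10 13 13  6 10 10  8  8  5  3]
```

View pics/w7.png

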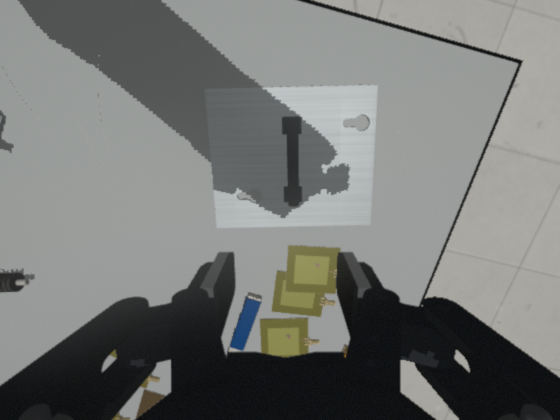

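The cover's corners are at (206,90), (378,85), (372,226) and (216,228). Its handle feet are at (291,125) and (293,195), and the keyholes at (362,122) and (242,194). Its +x points right in the picture.

```bash
python3 - <<'E'
from h import *
im,C=load('w7'); g=cv2.cvtColor(im,cv2.COLOR_RGB2GRAY)
p=ray(C,[(206,90),(378,85),(372,226),(216,228)],.004);print(p.round(4).tolist(),p.mean(0).round(4))
for a,b in((0,1),(1,2),(2,3),(3,0)): d=p[b]-p[a];print(np.linalg.norm(d).round(4),np.degrees(np.arctan2(d[1],d[0])).round(2))
m=((g<70)*255).astype(np.uint8); m[:100]=0;m[215:]=0;m[:,:270]=0;m[:,315:]=0
c=max(cv2.findContours(m,cv2.RETR_EXTERNAL,cv2.CHAIN_APPROX_NONE)[0],key=cv2.contourArea)
b=cv2.boundingRect(c);print(b,[np.nonzero(m[r])[0][[0,-1]].tolist() for r in range(b[1],b[1]+b[3],8)])
k=ray(C,[(362.5,122),(249,196)],.004);print("key",k.round(4).tolist())
E
```

```text
[[0.4168, 0.1668, 0.004], [0.3749, 0.3183, 0.004], [0.5051, 0.3554, 0.004], [0.5458, 0.1999, 0.004]] [0.4606 0.2601 0.004 ]
0.1572 105.48
0.1354 15.93
0.1608 -75.33
0.1331 -165.6
(282, 117, 20, 89) [[283, 299], [282, 300], [283, 300], [287, 297], [287, 297], [287, 297], [287, 297], [288, 297], [288, 298], [284, 301], [284, 301], [289, 297]]
key [[0.4092, 0.3145, 0.004], [0.5045, 0.2259, 0.004]]
```

```bash
python3 - <<'E'
from h import *
im,C=load('w7')
q=ray(C,[(292,141),(293,189),(292,165),(292.5,163)],.036);print(q.round(4).tolist())
e=ray(C,[(291.5,117),(292.5,206)],.03);print(e.round(4).tolist(),e.mean(0))
go([.4605,.2595,.014],195)
E
```

```text
[[0.4407, 0.2534, 0.036], [0.4809, 0.2645, 0.036], [0.4605, 0.2584, 0.036], [0.4587, 0.2584, 0.036]]
[[0.4216, 0.2482, 0.03], [0.4977, 0.2685, 0.03]] [0.45963693 0.25833701 0.03      ]
shift [0.65 0.14 3.02] heading -166.07 twist -0.13412707911487587 tcp [0.4937 0.2605 0.1651] clock 10.15
```

```bash
python3 -m creep '[{"dx":0.22,"dy":0.04,"dz":0.8,"twist":-0.13,"hand":50},{"dx":0.22,"dy":0.04,"dz":0.8,"twist":0,"hand":50},{"dx":0.22,"dy":0.04,"dz":0.8,"twist":0,"hand":50},{"dx":0,"dy":0,"dz":0.4,"twist":0,"hand":50},{"dx":0,"dy":0,"dz":0.2,"twist":0,"hand":50},{"dx":0,"dy":0,"dz":0,"twist":0,"hand":50},{"dx":0,"dy":0,"dz":0,"twist":0,"hand":50}]'
python3 -c "
from h import *
go([.460,.259,.012],195)"
```

```text
clock: 10.85
tool_pos: [0.4613, 0.259, 0.0162]
orientation: [0.001, -0.131, 0.991, 0.0]
ft_force: [0.1, -0.1, 0.2]
opening: 0.0499
gripper_force: 0.0
shift [0.02 0.01 0.08] heading -164.97 twist 0.003558929416996648 tcp [0.4613 0.259  0.0162] clock 10.85
```

```bash
python3 -m creep '[{"dx":0.02,"dy":0.01,"dz":0.08,"twist":0,"hand":50},{"dx":0,"dy":0,"dz":0,"twist":0,"hand":30},{"dx":0,"dy":0,"dz":0,"twist":0,"hand":15},{"dx":0,"dy":0,"dz":0,"twist":0,"hand":0},{"dx":0,"dy":0,"dz":0,"twist":0,"hand":0},{"dx":0,"dy":0,"dz":0,"twist":0,"hand":0},{"dx":0,"dy":0,"dz":0,"twist":0,"hand":0},{"dx":0,"dy":0,"dz":0,"twist":0,"hand":0}]'
python3 -c "
from h import *
go([.460,.259,.012],195)"
```

```text
clock: 11.65
tool_pos: [0.4597, 0.2587, 0.0119]
orientation: [0.0, -0.131, 0.991, 0.0]
ft_force: [0.2, -1.3, 6.2]
opening: 0.0084
gripper_force: 59.3
shift [-0.01  0.   -0.  ] heading -164.94 twist 0.007962249451750836 tcp [0.4597 0.2587 0.0119] clock 11.65
```

```bash
python3 -m creep '[{"dx":0,"dy":0,"dz":-0.4,"twist":0,"hand":0},{"dx":0,"dy":0,"dz":-0.8,"twist":0,"hand":0},{"dx":0,"dy":0,"dz":-0.8,"twist":0,"hand":0},{"dx":0,"dy":0,"dz":-0.8,"twist":0,"hand":0},{"dx":0,"dy":0,"dz":0,"twist":0,"hand":0},{"dx":0,"dy":0,"dz":0,"twist":0,"hand":0}]'
python3 - <<'E'
from h import *
s,im=shot('w8'); C=cam("wrist",s); M=R.from_quat(s["orientation"],scalar_first=True).as_matrix()
g=cv2.cvtColor(im,cv2.COLOR_RGB2GRAY)
W=lambda x,y,z:s["tool_pos"]+M@np.array([x,y,z])
T=.008 # cover top below TCP
def tl(uv,d=T):
    p=ray(C,uv,s["tool_pos"][2]-d); return ((p-s["tool_pos"])@M)[:,:2]*1000
for n,(x,y) in dict(a=(.034,.066),b=(-.034,-.038),front=(.067,0),c1=(.067,.079),c2=(.067,-.079)).items(): print(n,proj(C,W(x,y,T)).round(1))
u,v=proj(C,W(.034,.066,T))[0].round().astype(int)
print(g[v-22:v+24:2,u-40:u+24:2]); np.set_printoptions(linewidth=250)
for y in(-.06,-.03,.02,.05):
    uu=np.round(proj(C,np.array([W(.067,y,T)]))[0]).astype(int); print("edge col",uu, g[uu[1]-10:uu[1]+10,uu[0]])
E
```

```text
clock: 12.25
tool_pos: [0.4596, 0.258, 0.1515]
orientation: [0.0, -0.131, 0.991, -0.0]
ft_force: [-0.1, -0.5, -2.4]
opening: 0.0089
gripper_force: 58.9
a [[418.6 192.6]]
b [[217.1 312.6]]
front [[285.6 123.4]]
c1 [[454.6 123.4]]
c2 [[116.3 123.4]]
[[209 210 210 210 210 209 210 209 209 208 208 208 207 207 207 207 206 206
  206 205 205 205 205 204 204 203 203 203 202 202 202 201]
 [207 211 212 211 211 210 210 210 210 209 209 209 209 208 208 208 207 207
  206 207 206 206 205 204 205 204 204 204 203 203 203 201]
 [173 213 212 212 212 212 211 210 211 210 210 210 209 209 209 208 208 207
  207 207 206 206 206 206 205 205 205 205 204 204 204 203]
 [208 214 213 213 213 212 212 212 211 211 211 211 210 210 210 209 210 209
  208 207 206 206 205 206 207 206 206 206 206 206 205 203]
 [162 168 208 212 214 214 213 213 212 212 211 212 211 212 211 210 210 205
  191 187 183 183 183 176 195 207 207 207 207 207 206 205]
 [124 123 128 171 214 214 213 213 212 212 211 212 212 211 211 207 191 184
  182 183 182 182 183 182 161 156 203 206 206 206 205 206]
 [121 121 123 194 210 210 210 209 209 209 209 208 208 
[... 1911 characters left out ...]
 198 198 197 198 197 197 196]
 [198 198 198 197 198 197 198 197 198 197 197 197 197 197 196 196 196 196
  194 195 194 195 194 194 193 194 194 193 193 193 192 191]
 [200 199 200 200 199 199 199 199 198 198 197 197 198 198 197 198 197 197
  196 196 196 195 195 195 195 195 195 194 193 193 193 190]]
edge col [157 123] [105 106 106 106 105 106 105 105 105 106 108 114 117 118 118 117 115 116 114 115]
edge col [221 123] [106 106 105 105 107 107 106 105 106 106 109 116 118 119 119 119 118 116 117 116]
edge col [328 123] [125 114 113 112 112 112 112 112 112 115 144 197 210 212 212 213 212 213 212 212]
edge col [393 123] [181 182 182 181 182 181 182 182 181 183 188 203 209 210 211 211 212 212 212 211]
```

```bash
python3 - <<'E'
from h import *
np.set_printoptions(linewidth=250)
im,C=load('w6'); s=ray(C,[(347,149),(223,230)],.062);print("w6",s.round(4).tolist(),s.mean(0).round(4))
im,C=load('w5'); s=ray(C,[(365,163.5)],.062);print("w5 A",s.round(4)); g=cv2.cvtColor(im,cv2.COLOR_RGB2GRAY);
print(g[146:184,346:386:1][::2,::2])
im,C=load('w6');g=cv2.cvtColor(im,cv2.COLOR_RGB2GRAY);print(g[140:160,336:358]);print(g[218:242,210:236])
go([.5166,-.1135,.10],166)
E
```

```text
w6 [[0.4982, -0.0421, 0.062], [0.5399, -0.1585, 0.062]] [ 0.5191 -0.1003  0.062 ]
w5 A [[ 0.4981 -0.042   0.062 ]]
[[190 155 171 200 201 200 200 202 196 218 201 121 115  99 100  98  99 100  99 101]
 [108 104 151 199 200 200 199 200 196 217 212 133 115  99  98  98  99 100  99 100]
 [104 104 117 150 186 198 201 202 199 216 216 136 114  98  98  98 100 101  98  99]
 [104 105 104 104 108 126 168 188 196 216 215 136 110  98  98  97  99  99  98 100]
 [102 103 104 104 103 106 110 149 150 179 162 120 110  97  97  98 100  99  99 100]
 [102 103 103 103 104 125 119 118 139 148 152 139 113  98  98  97 101  98 100 100]
 [100 101 101 102 117 118 124 147 191 200 200 188 155 104  99  97 100  99  99 100]
 [ 99  99 100 105 119 114 158 196 202 189 197 197 188 141 100  97 100 101 100  99]
 [ 99  99 100 125 116 124 189 202 165 116 128 176 196 166 103  97 100  99 100 100]
 [168 108  99 160 126 146 199 196 124 113 113 145 195 181 107  97 100  99  99  99]
 [197 187 142 132 120 145 199 185 117 112 116 168 196 162 103  97  99  99 101  99]
 [198 198 195 176 118 128 184 200 186 162 175 194 192 132  99  97 100  9
[... 4387 characters left out ...]
32 141 137 129 120 107  97  95  94  95  94  95  94  93  95]
 [ 96  97  95  93  93  93  94  94  95  96 100 103 109 106 102 100  96  94  94  94  95  93  96  95  94  94]
 [ 97  96  94  93  93  94  95  95  95  96  93  95  96  95  96  95  95  94  95  94  94  94  96  95  95  94]
 [ 96  96  95  95  95  96  95  96  96  97  96  97  95  96  95  95  96  95  96  95  95  95  96  94  94  95]
 [ 96  97  94  95  95  96  95  95  95  95  95  95  95  96  95  96  95  95  94  94  95  94  95  96  95  95]
 [ 96  93  94  93  94  94  94  93  93  94  94  93  94  93  95  94  94  94  95  93  94  94  95  94  95  94]]
shift [ 0.81 -7.46  1.02] heading -164.97 twist 3.6290967038809896 tcp [0.459  0.2575 0.1504] clock 12.3
```

```bash
python3 -m creep '[{"dx":0.1,"dy":-0.5,"dz":0,"twist":0,"hand":0},{"dx":0.1,"dy":-0.9,"dz":0,"twist":0,"hand":0},{"dx":0.1,"dy":-0.9,"dz":0,"twist":0,"hand":0},{"dx":0.1,"dy":-0.9,"dz":0,"twist":0,"hand":0},{"dx":0.1,"dy":-0.9,"dz":0,"twist":0,"hand":0},{"dx":0.1,"dy":-0.9,"dz":0,"twist":0,"hand":0},{"dx":0.1,"dy":-0.9,"dz":0,"twist":0,"hand":0},{"dx":0.1,"dy":-0.9,"dz":0,"twist":0,"hand":0},{"dx":0,"dy":-0.66,"dz":0,"twist":0,"hand":0}]'
python3 -m creep '[{"dx":0,"dy":0,"dz":0,"twist":1,"hand":0},{"dx":0,"dy":0,"dz":0,"twist":1,"hand":0},{"dx":0,"dy":0,"dz":0,"twist":1,"hand":0},{"dx":0,"dy":0,"dz":0.4,"twist":0.63,"hand":0},{"dx":0,"dy":0,"dz":0.5,"twist":0,"hand":0},{"dx":0,"dy":0,"dz":0.2,"twist":0,"hand":0},{"dx":0,"dy":0,"dz":0,"twist":0,"hand":0},{"dx":0,"dy":0,"dz":0,"twist":0,"hand":0}]'
python3 -c "
from h import *
go([.5157,-.1135,.080],166)"
```

```text
clock: 13.2
tool_pos: [0.5156, -0.116, 0.1489]
orientation: [-0.003, -0.13, 0.992, -0.0]
ft_force: [0.7, 0.7, -1.5]
opening: 0.0087
gripper_force: 59.0
clock: 14.0
tool_pos: [0.5176, -0.1117, 0.096]
orientation: [-0.0, 0.121, 0.993, 0.0]
ft_force: [1.1, 0.3, -2.1]
opening: 0.0086
gripper_force: 59.0
shift [ 0.03 -0.04  0.32] heading 166.05 twist 0.006559801972382928 tcp [ 0.5176 -0.1117  0.096 ] clock 14.0
```

```bash
python3 -m creep '[{"dx":0.03,"dy":-0.04,"dz":0.2,"twist":0,"hand":0},{"dx":0,"dy":0,"dz":0.1,"twist":0,"hand":0},{"dx":0,"dy":0,"dz":0,"twist":0,"hand":0},{"dx":0,"dy":0,"dz":0,"twist":0,"hand":0}]'
python3 - <<'E'
from h import *
np.set_printoptions(linewidth=250)
s,im=shot('w9'); C=cam("wrist",s); M=R.from_quat(s["orientation"],scalar_first=True).as_matrix()
g=cv2.cvtColor(im,cv2.COLOR_RGB2GRAY)
u,v=proj(C,s["tool_pos"]+M@np.array([.034,.066,.008]))[0].round().astype(int)
print(u,v,im[v-22:v+24:2,u-40:u+24:2,0]); go([.5157,-.1135,.080],166)
print("A expected px",proj(C,[.5193-.0204,-.1003+.0587,.062]), "hole bottom px",proj(C,s["tool_pos"]+M@np.array([.034,.066,.012])))
u,v=proj(C,s["tool_pos"]+M@np.array([-.034,-.038,.008]))[0].round().astype(int)
print(u,v,g[v-22:v+24:2,u-40:u+24:2])
E
```

```text
clock: 14.4
tool_pos: [0.5158, -0.1136, 0.0814]
orientation: [0.0, 0.122, 0.993, 0.0]
ft_force: [0.3, 0.1, -2.7]
opening: 0.0091
gripper_force: 59.1
417 193 [[206 207 207 207 207 206 207 207 207 206 206 205 205 204 204 204 203 202 202 203 202 202 202 202 201 201 200 200 199 199 199 198]
 [207 208 208 208 208 208 208 208 207 208 207 206 195 204 205 205 204 204 203 203 203 203 202 202 202 201 201 200 200 200 199 199]
 [209 210 211 210 210 210 209 208 208 208 207 207 206 206 206 206 205 204 204 204 203 204 203 202 203 202 201 201 201 200 200 200]
 [210 210 211 211 210 210 210 209 209 209 208 208 207 207 207 206 206 206 206 204 202 200 200 200 202 203 203 203 202 202 202 201]
 [210 211 212 212 212 211 211 211 210 210 210 209 210 208 208 208 208 206 199 155 118 103 103 110 144 190 203 204 204 203 203 202]
 [211 212 212 211 212 211 211 211 209 210 209 209 208 208 208 207 204 190 177 143 110  97  96  94  97 104 151 200 204 203 203 202]
 [208 209 208 208 208 208 207 207 207 206 206 206 206 205 205 200 165 182 179 171 138  99  95  94  97  95  95 156 200 200 200 199]
 [204 205 206 205 204 193 
[... 4589 characters left out ...]
 31  28  28  28  30  31  30  30  27  28  28]
 [ 41  40  42  40  39  39  40  35  37  36  37  35  35  36  35  34  34  34  34  32  31  29  29  29  28  29  27  25  25  26  25  29]
 [ 41  38  41  37  36  37  36  39  36  38  37  35  34  34  32  34  34  34  32  31  28  30  27  29  28  28  29  27  27  25  25  22]
 [ 38  38  39  38  38  35  37  37  37  38  36  35  33  35  31  32  33  33  33  30  27  30  27  28  30  25  30  27  27  28  29  27]
 [ 40  36  37  36  39  37  38  37  33  36  34  32  33  33  32  34  34  34  34  30  27  29  27  26  26  26  25  24  25  30  30  30]
 [ 37  37  49  37  37  37  37  35  32  36  34  36  32  34  33  32  30  30  30  28  28  26  26  27  27  24  27  25  25  29  26  30]]
```

The head shows through hole A at (407,189) and the aligned spot is about (406,189), so it is within 1 mm. I'll lower it in steps, by feel.

```bash
python3 -m creep '[{"dx":0,"dy":0.01,"dz":0.08,"twist":0,"hand":0},{"dx":0,"dy":0,"dz":0.08,"twist":0,"hand":0},{"dx":0,"dy":0,"dz":0.08,"twist":0,"hand":0},{"dx":0,"dy":0,"dz":0,"twist":0,"hand":0},{"dx":0,"dy":0,"dz":0,"twist":0,"hand":0}]'
python3 -m creep '[{"dx":0,"dy":0,"dz":0.05,"twist":0,"hand":0},{"dx":0,"dy":0,"dz":0.03,"twist":0,"hand":0},{"dx":0,"dy":0,"dz":0,"twist":0,"hand":0},{"dx":0,"dy":0,"dz":0,"twist":0,"hand":0}]'
```

```text
clock: 14.95
tool_pos: [0.5158, -0.113, 0.0691]
orientation: [-0.0, 0.122, 0.993, 0.0]
ft_force: [-0.5, -0.2, -2.3]
opening: 0.0086
gripper_force: 59.1
clock: 15.35
tool_pos: [0.5162, -0.113, 0.0657]
orientation: [0.0, 0.122, 0.993, -0.0]
ft_force: [0.2, -0.1, 4.2]
opening: 0.009
gripper_force: 59.9
```

```bash
python3 -m creep '[{"dx":0,"dy":0,"dz":0.025,"twist":0,"hand":0},{"dx":0,"dy":0,"dz":0,"twist":0,"hand":0},{"dx":0,"dy":0.03,"dz":0,"twist":0,"hand":0},{"dx":0,"dy":0.03,"dz":0,"twist":0,"hand":0},{"dx":0,"dy":0.03,"dz":0,"twist":0,"hand":0},{"dx":0,"dy":0,"dz":0,"twist":0,"hand":0}]'
python3 -c "
from h import *
go([.5193,-.1003,.0645],166)"
```

```text
clock: 15.95
tool_pos: [0.5169, -0.1097, 0.0641]
orientation: [-0.0, 0.122, 0.993, -0.001]
ft_force: [-1.3, -4.0, 5.0]
opening: 0.009
gripper_force: 60.1
shift [-0.    0.19 -0.01] heading 165.98 twist -0.002306553657763999 tcp [ 0.5169 -0.1097  0.0641] clock 15.95
```

```bash
python3 -m creep '[{"dx":0,"dy":0.04,"dz":0,"twist":0,"hand":0},{"dx":0,"dy":0.04,"dz":0,"twist":0,"hand":0},{"dx":0,"dy":0.04,"dz":0,"twist":0,"hand":0},{"dx":0,"dy":0.04,"dz":0,"twist":0,"hand":0},{"dx":0,"dy":0.03,"dz":0,"twist":0,"hand":0},{"dx":0,"dy":0,"dz":0,"twist":0,"hand":0}]'
python3 -m creep '[{"dx":0,"dy":0.03,"dz":0,"twist":0,"hand":0},{"dx":0,"dy":0.03,"dz":0,"twist":0,"hand":0},{"dx":0,"dy":0,"dz":0,"twist":0,"hand":0}]'
python3 -c "
from h import *
go([.5193,-.1003,.0645],166)"
```

```text
clock: 16.55
tool_pos: [0.5191, -0.1003, 0.0641]
orientation: [-0.0, 0.122, 0.993, -0.001]
ft_force: [-0.9, -2.9, 4.9]
opening: 0.0087
gripper_force: 60.1
clock: 16.85
tool_pos: [0.5194, -0.0991, 0.064]
orientation: [-0.001, 0.122, 0.992, -0.002]
ft_force: [-0.9, -6.0, 5.8]
opening: 0.0086
gripper_force: 60.2
shift [-0.   -0.02 -0.01] heading 165.93 twist -0.008247641599698596 tcp [ 0.5194 -0.0991  0.064 ] clock 16.85
```

```bash
python3 -m creep '[{"dx":0,"dy":0.05,"dz":0,"twist":0,"hand":0},{"dx":0,"dy":0.05,"dz":0,"twist":0,"hand":0},{"dx":0,"dy":0,"dz":0,"twist":0,"hand":0},{"dx":0,"dy":0,"dz":0,"twist":0,"hand":0}]'
python3 -c "
from h import *
go([.5193,-.1003,.0645],166)"
```

```text
clock: 17.25
tool_pos: [0.5194, -0.0989, 0.064]
orientation: [-0.001, 0.124, 0.992, -0.005]
ft_force: [-3.7, -14.6, 8.5]
opening: 0.0086
gripper_force: 60.6
shift [-0.01 -0.03 -0.01] heading 165.78 twist -0.027936476415490574 tcp [ 0.5194 -0.0989  0.064 ] clock 17.25
```

```bash
python3 -m creep '[{"dx":0,"dy":-0.1,"dz":0,"twist":0,"hand":0},{"dx":0,"dy":0,"dz":-0.04,"twist":0,"hand":0},{"dx":0,"dy":0,"dz":0,"twist":0,"hand":0}]'
python3 -c "
from h import *
go([.5193,-.1003,.0645],166)"
```

```text
clock: 17.55
tool_pos: [0.5194, -0.0991, 0.0659]
orientation: [-0.001, 0.123, 0.992, -0.002]
ft_force: [-1.1, -7.4, 3.1]
opening: 0.009
gripper_force: 60.1
shift [-0.   -0.02  0.03] heading 165.92 twist -0.009506337783946606 tcp [ 0.5194 -0.0991  0.0659] clock 17.55
```

```bash
python3 -m creep '[{"dx":0,"dy":-0.04,"dz":-0.01,"twist":0,"hand":0},{"dx":0,"dy":0,"dz":0,"twist":0,"hand":20},{"dx":0,"dy":0,"dz":0,"twist":0,"hand":40},{"dx":0,"dy":0,"dz":0,"twist":0,"hand":40},{"dx":0,"dy":0,"dz":0,"twist":0,"hand":40},{"dx":0,"dy":0,"dz":-0.4,"twist":0,"hand":40},{"dx":0,"dy":0,"dz":-0.9,"twist":0,"hand":40},{"dx":0,"dy":0,"dz":-0.9,"twist":0,"hand":40},{"dx":0,"dy":0,"dz":-0.5,"twist":0,"hand":0},{"dx":0,"dy":0,"dz":0,"twist":0,"hand":0}]'
python3 - <<'E'
from h import *
np.set_printoptions(linewidth=250)
s,im=shot('w10'); C=cam("wrist",s); print(s["tool_pos"],s["opening"])
o=np.array([.5193,-.1003]);ex=np.array([.2419,.9703]);ey=np.array([-.9703,.2419])
W=lambda x,y,z:np.r_[o+x*ex+y*ey,z]
# cover frame is W if home. look for cover -x edge and keeper red
hsv=cv2.cvtColor(im,cv2.COLOR_RGB2HSV); red=((hsv[...,1]>120)&((hsv[...,0]<8)|(hsv[...,0]>172))&(hsv[...,2]>60))
for x,y in((-.079,.03),(-.079,-.03),(.079,.04),(.079,-.04)):
    print((x,y)); line=[W(x+d,y,.058) for d in np.arange(-.012,.013,.002)]; px=proj(C,line).round().astype(int); print(px[0],px[-1],[int(im[b,a].mean()) for a,b in px])
px=proj(C,[W(.052,.034,.062),W(-.052,-.034,.062),W(-.104,-.004,.056)]);print(px)
a,b=px[0].round().astype(int);g=cv2.cvtColor(im,cv2.COLOR_RGB2GRAY);print(g[b-14:b+16:2,a-20:a+40:2])
n,l,st,ce=cv2.connectedComponentsWithStats(red.astype(np.uint8))
for i in range(1,n):
    if st[i,4]>8: print(st[i],ce[i])
E
```

```text
clock: 18.55
tool_pos: [0.522, -0.098, 0.2053]
orientation: [0.004, 0.122, 0.993, -0.0]
ft_force: [1.5, -0.5, 0.1]
opening: 0.0117
gripper_force: 0.0
[ 0.52199672 -0.09804071  0.20527948] 0.011655764400235264
(-0.079, 0.03)
[183 162] [209 162] [157, 155, 155, 158, 157, 157, 157, 148, 103, 103, 102, 102, 103]
(-0.079, -0.03)
[188 223] [213 223] [160, 159, 159, 159, 158, 158, 159, 172, 179, 181, 181, 181, 181]
(0.079, 0.04)
[354 151] [380 151] [94, 132, 93, 150, 198, 200, 197, 187, 162, 162, 160, 160, 160]
(0.079, -0.04)
[349 233] [373 233] [179, 177, 178, 177, 177, 177, 176, 172, 161, 160, 160, 161, 161]
[[337.80852939 158.11820081]
 [227.55933354 228.65011316]
 [173.05972217 197.1796275 ]]
[[198 198 199 199 199 198 199 199 202 201 202 201 201 200 201 200 199 199 199 199 198 199 198 197 195 194 175 162 160 161]
 [198 197 198 198 199 198 198 199 200 202 201 201 201 200 200 199 199 199 199 198 198 197 197 197 195 194 171 161 161 161]
 [200 200 200 200 201 201 201 201 204 204 203 204 203 202 203 202 202 201 198 198 199 200 199 199 197 194 170 161 161 161]
 [201 202 202 202 202 202 202 20
[... 799 characters left out ...]
 199 197 185 153 161 161 161]
 [195 195 195 195 195 196 195 195 184 175 172 184 194 198 198 193 154 104  95 102 122 187 197 195 194 186 157 161 162 162]
 [193 193 194 194 193 193 193 194 197 197 197 196 196 196 196 196 195 186 181 183 192 194 194 193 190 175 158 161 161 161]
 [186 189 189 190 189 189 188 185 170 193 193 192 192 192 191 192 191 191 191 191 191 191 191 189 187 173 162 162 161 162]
 [187 190 186 185 166 191 171 110 121 146 189 193 193 193 192 191 192 191 191 191 191 191 190 189 187 173 161 161 162 162]
 [144 146 115 112 123 145 114 108 108 108 139 194 197 197 197 196 196 196 196 195 195 195 194 193 191 173 162 162 161 162]]
[  68   43   94   37 2215] [116.23115124  61.448307  ]
```

The cover is home: head A sits at the slot end, with the round hole to its right. Next is the keeper.

```bash
python3 - <<'E'
from h import *
im,C=load('w3'); print("hinge", ray(C,[(277,290)],.058).round(4),"tip red",ray(C,[(277,329)],.085).round(4),"exp tip",(np.array([.498,-.2022])+np.array([.2419,.9703])*(-.023)).round(4))
go([.4847,-.2556,.073],166)
E
```

```text
hinge [[ 0.4962 -0.2026  0.058 ]] tip red [[ 0.492  -0.2231  0.085 ]] exp tip [ 0.4924 -0.2245]
shift [-0.05 -3.22  2.6 ] heading 166.02 twist 0.002436182052381497 tcp [ 0.5205 -0.0984  0.2032] clock 18.6
```

```bash
python3 -m creep '[{"dx":0,"dy":-0.8,"dz":0,"twist":0,"hand":0},{"dx":0,"dy":-0.8,"dz":0,"twist":0,"hand":0},{"dx":0,"dy":-0.8,"dz":0,"twist":0,"hand":0},{"dx":-0.05,"dy":-0.82,"dz":0,"twist":0,"hand":0},{"dx":0,"dy":0,"dz":0.6,"twist":0,"hand":0},{"dx":0,"dy":0,"dz":0.8,"twist":0,"hand":0},{"dx":0,"dy":0,"dz":0.8,"twist":0,"hand":0},{"dx":0,"dy":0,"dz":0.4,"twist":0,"hand":0},{"dx":0,"dy":0,"dz":0,"twist":0,"hand":0},{"dx":0,"dy":0,"dz":0,"twist":0,"hand":0}]'
python3 -c "
from h import *
go([.4847,-.2556,.073],166)"
```

```text
clock: 19.6
tool_pos: [0.4827, -0.2547, 0.071]
orientation: [-0.001, 0.121, 0.993, 0.001]
ft_force: [-0.6, -0.2, 0.5]
opening: 0.0
gripper_force: 0.0
shift [-0.04 -0.01 -0.04] heading 166.07 twist 0.008377400400359392 tcp [ 0.4827 -0.2547  0.071 ] clock 19.6
```

```bash
python3 -m creep '[{"dx":-0.02,"dy":0.12,"dz":-0.02,"twist":0,"hand":0},{"dx":-0.02,"dy":0.12,"dz":-0.02,"twist":0,"hand":0},{"dx":0,"dy":0.12,"dz":0,"twist":0,"hand":0},{"dx":0,"dy":0.12,"dz":0,"twist":0,"hand":0},{"dx":0,"dy":0.12,"dz":0,"twist":0,"hand":0},{"dx":0,"dy":0,"dz":0,"twist":0,"hand":0}]'
python3 -m creep '[{"dx":0,"dy":0.12,"dz":0,"twist":0,"hand":0},{"dx":0,"dy":0.12,"dz":0,"twist":0,"hand":0},{"dx":0,"dy":0,"dz":0,"twist":0,"hand":0}]'
python3 -c "
from h import *
go([.498,-.2022,.071],166)"
```

```text
clock: 20.2
tool_pos: [0.4926, -0.2259, 0.0739]
orientation: [0.0, 0.121, 0.993, -0.0]
ft_force: [-0.1, -0.1, 0.3]
opening: -0.0
gripper_force: 0.0
clock: 20.5
tool_pos: [0.4954, -0.214, 0.0736]
orientation: [0.0, 0.121, 0.993, 0.0]
ft_force: [-0.1, 0.4, 0.6]
opening: -0.0003
gripper_force: 0.0
shift [0.01 0.24 0.05] heading 166.09 twist 0.011496471637919115 tcp [ 0.4954 -0.214   0.0736] clock 20.5
```

```bash
python3 - <<'E'
from h import *
for n in("side","top"):
    im=bot.get_image(n); C=cam(n); cv2.imwrite(f"pics/{n}1.png",im[:,:,::-1])
    hsv=cv2.cvtColor(im,cv2.COLOR_RGB2HSV); red=((hsv[...,1]>110)&((hsv[...,0]<8)|(hsv[...,0]>172))&(hsv[...,2]>50))
    k,l,st,ce=cv2.connectedComponentsWithStats(red.astype(np.uint8))
    print(n,[(st[i].tolist(),ce[i].round(1).tolist()) for i in range(1,k) if st[i,4]>4])
    ax=np.array([.498,-.2022]);ex=np.array([.2419,.9703])
    for t in(2.1,1.57,1.2,.9,.6,.3,0): print(t,proj(C,np.r_[ax+ex*(.030*np.cos(t)-.009*np.sin(t)),.056+.030*np.sin(t)+.009*np.cos(t)]).round(1))
E
```

```text
side [([550, 48, 10, 12, 86], [554.5, 52.5]), ([346, 274, 6, 9, 42], [348.3, 277.9]), ([275, 336, 37, 50, 727], [292.2, 359.8])]
2.1 [[362.3 293. ]]
1.57 [[358.9 283. ]]
1.2 [[355.7 277.5]]
0.9 [[353.  274.5]]
0.6 [[350.6 273.2]]
0.3 [[348.5 273.6]]
0 [[347.  275.6]]
top [([408, 2, 5, 3, 6], [410.0, 3.2]), ([390, 18, 2, 4, 5], [390.4, 19.6]), ([402, 22, 3, 7, 9], [402.6, 25.2]), ([391, 25, 4, 3, 6], [392.7, 26.0]), ([450, 24, 3, 6, 8], [451.1, 26.5]), ([396, 26, 4, 4, 7], [397.9, 27.4]), ([446, 31, 5, 5, 10], [447.5, 32.5]), ([435, 32, 3, 4, 5], [436.0, 33.6]), ([444, 39, 6, 7, 12], [446.2, 41.8]), ([405, 43, 4, 3, 5], [406.2, 44.2]), ([431, 43, 4, 4, 7], [432.9, 44.3]), ([438, 53, 4, 3, 6], [439.5, 53.8]), ([439, 57, 6, 5, 12], [441.9, 59.1]), ([381, 281, 35, 9, 232], [397.3, 285.0])]
2.1 [[400.3 231. ]]
1.57 [[395.7 229.5]]
1.2 [[391.1 228.5]]
0.9 [[387.1 227.7]]
0.6 [[383.2 227.1]]
0.3 [[379.9 226.7]]
0 [[377.4 226.5]]
```

The side view's red tab at (348,278) shows the keeper is already past upright. I'll sweep on, then press down.

```bash
python3 -m creep '[{"dx":0,"dy":0.13,"dz":0,"twist":0,"hand":0},{"dx":0,"dy":0.13,"dz":0,"twist":0,"hand":0},{"dx":0,"dy":0.13,"dz":0,"twist":0,"hand":0},{"dx":0,"dy":0.13,"dz":0,"twist":0,"hand":0},{"dx":0,"dy":0.13,"dz":0,"twist":0,"hand":0},{"dx":0,"dy":0.13,"dz":0,"twist":0,"hand":0},{"dx":0,"dy":0,"dz":0,"twist":0,"hand":0}]'
python3 -m creep '[{"dx":0,"dy":0,"dz":0.06,"twist":0,"hand":0},{"dx":0,"dy":0,"dz":0.06,"twist":0,"hand":0},{"dx":0,"dy":0,"dz":0.04,"twist":0,"hand":0},{"dx":0,"dy":0,"dz":0,"twist":0,"hand":0},{"dx":0,"dy":0,"dz":0,"twist":0,"hand":0}]'
python3 -c "
from h import *
go(np.array([.498,-.2022,.065])+.028*np.array([.2419,.9703,0]),166)"
```

```text
clock: 21.3
tool_pos: [0.5054, -0.1748, 0.0738]
orientation: [0.001, 0.12, 0.993, 0.001]
ft_force: [0.2, -0.2, 1.0]
opening: 0.0002
gripper_force: 0.0
clock: 21.8
tool_pos: [0.504, -0.1777, 0.0653]
orientation: [-0.001, 0.122, 0.993, -0.0]
ft_force: [0.1, 0.2, 0.0]
opening: -0.0001
gripper_force: 0.0
shift [-0.    0.06  0.01] heading 165.99 twist -0.001254998291848608 tcp [ 0.504  -0.1777  0.0653] clock 21.8
```

```bash
python3 -m creep '[{"dx":0,"dy":0.06,"dz":0,"twist":0,"hand":0},{"dx":0,"dy":0,"dz":0.04,"twist":0,"hand":0},{"dx":0,"dy":0,"dz":0.04,"twist":0,"hand":0},{"dx":0,"dy":0,"dz":0,"twist":0,"hand":0},{"dx":0,"dy":0,"dz":0,"twist":0,"hand":0}]'
```

```text
clock: 22.3
tool_pos: [0.5053, -0.1743, 0.0644]
orientation: [0.0, 0.122, 0.993, -0.001]
ft_force: [-6.3, 0.8, 27.8]
opening: 0.0003
gripper_force: 14.0
```

Bottomed at z = 0.064 with 28 N, which is the folded height. I'll retreat and check.

```bash
python3 -m creep '[{"dx":0,"dy":0,"dz":-0.3,"twist":0,"hand":0},{"dx":0,"dy":0,"dz":-0.9,"twist":0,"hand":0},{"dx":0,"dy":0,"dz":-0.9,"twist":0,"hand":0},{"dx":0,"dy":0,"dz":-0.9,"twist":0,"hand":0},{"dx":-0.8,"dy":0,"dz":0,"twist":0,"hand":0},{"dx":-0.8,"dy":0,"dz":0,"twist":0,"hand":0},{"dx":0,"dy":0,"dz":0,"twist":0,"hand":0},{"dx":0,"dy":0,"dz":0,"twist":0,"hand":0}]'
python3 - <<'E'
from h import *
np.set_printoptions(linewidth=250)
ax=np.array([.498,-.2022]);ex=np.array([.2419,.9703]);ey=np.array([-.9703,.2419])
K=lambda t,a,b,y=0:np.r_[ax+ex*(a*np.cos(t)-b*np.sin(t))+ey*y,.056+a*np.sin(t)+b*np.cos(t)]
s,w=shot('w11')
for n,im,C in(("side",bot.get_image("side"),cam("side")),("wrist",w,cam("wrist",s))):
    hsv=cv2.cvtColor(im,cv2.COLOR_RGB2HSV); red=((hsv[...,1]>110)&((hsv[...,0]<8)|(hsv[...,0]>172))&(hsv[...,2]>50))
    k,l,st,ce=cv2.connectedComponentsWithStats(red.astype(np.uint8))
    print(n,[(st[i].tolist(),ce[i].round(1).tolist()) for i in range(1,k) if st[i,4]>15])
    for t in(.5,.2,.1,0): print(t,[proj(C,K(t,a,.009,y)).round(1).tolist() for a,y in((.03,0),(.038,.015),(.038,-.015))])
g=cv2.cvtColor(w,cv2.COLOR_RGB2GRAY); C=cam("wrist",s); o=np.array([.5193,-.1003])
for x,y in((.079,.04),(.079,-.04),(-.079,-.035),(-.079,.035)):
    px=proj(C,[np.r_[o+ex*(x+d)+ey*y,.058] for d in np.arange(-.008,.009,.001)]).round().astype(int); print(x,y,[int(g[b,a]) for a,b in px])
# bystanders unmoved, by top view difference
a=cv2.imread("pics/top0.png").astype(int); b=bot.get_image("top")[:,:,::-1].astype(int); d=abs(a-b).max(2)>40
for nm,(r0,r1,c0,c1) in dict(spool=(150,185,365,398),att=(162,182,296,320),wrench=(135,195,198,218)).items(): print(nm,d[r0:r1,c0:c1].sum())
E
```

```text
clock: 23.1
tool_pos: [0.5826, -0.1932, 0.211]
orientation: [-0.001, 0.122, 0.993, 0.0]
ft_force: [-0.8, 0.4, -1.1]
opening: -0.0002
gripper_force: 0.0
side [([550, 48, 10, 12, 86], [554.6, 52.6]), ([337, 272, 17, 9, 89], [344.8, 276.0]), ([275, 336, 37, 50, 732], [292.3, 359.9])]
0.5 [[[349.8, 273.2]], [[339.9, 270.7]], [[356.4, 266.6]]]
0.2 [[[347.9, 274.1]], [[337.8, 272.3]], [[354.1, 268.2]]]
0.1 [[[347.4, 274.7]], [[337.3, 273.2]], [[353.5, 269.2]]]
0 [[[347.0, 275.6]], [[336.9, 274.4]], [[353.0, 270.3]]]
wrist [([278, 92, 16, 34, 473], [285.5, 108.2])]
0.5 [[[275.4, 108.3]], [[283.7, 88.8]], [[283.8, 126.8]]]
0.2 [[[282.1, 108.8]], [[291.3, 90.1]], [[291.1, 126.7]]]
0.1 [[[283.7, 108.9]], [[292.9, 90.5]], [[292.7, 126.7]]]
0 [[[284.9, 109.1]], [[294.1, 91.0]], [[293.8, 126.7]]]
0.079 0.04 [83, 104, 135, 167, 180, 181, 182, 180, 181, 180, 177, 167, 157, 157, 158, 157, 157]
0.079 -0.04 [172, 172, 172, 172, 173, 172, 172, 172, 171, 171, 169, 162, 160, 160, 160, 160, 160]
-0.079 -0.035 [93, 94, 93, 94, 95, 94, 95, 94, 96, 97, 101, 106, 108, 106, 107, 108, 107]
-0.079 0.035 [159, 159, 159, 159, 159, 159, 158, 159, 157, 143, 126, 191, 193, 193, 193, 193, 193]
spool 147
att 0
wrench 0
```

The tab spans columns 278–294 in the wrist view, which matches angle 0, so the keeper is flat. The cover is still home and the arm is clear.

```bash
python3 -c "
from rig import bot
print(bot.finish_job())"
```

```text
the job is handed in; nothing more can be done
None
```

The job is handed in at about 23 s: the module is in its nest, the cover is slid fully home under both screws, and the keeper is folded flat. The attenuator and wrench show no change in the top view; the spool's area does, which I put down to the arm standing over it, as it was never approached.

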